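# Snap a pneumatic cylinder into its spring clips

## Task

Mount the thicker of the two pneumatic cylinders in the holder on the rails: snap its round tube sideways down into both C-shaped spring clips until it is fully home, with its piston rod lying through the slot of the upright at the holder's end. Leave the thinner cylinder and everything else on the table where it is.

Things in the scene. Friction and masses are not known exactly. Their poses are not given: they have to be found in the camera images.
- thick_cylinder: Thicker of two pneumatic cylinders, 0.2 kg. Origin on its axis at mid tube; x along the axis to the piston rod. Smooth round aluminium tube, diameter 28 mm, x = -55 to 55 mm; dark square caps 40 x 40 x 20 mm at both ends (x to -75 and 75), each with a 6 mm high brass port. Lies on its caps: axis 20 mm above the table, rod roughly away from the robot.
- thick_cylinder_rod_tip (a point): Free end of the thick cylinder's piston rod (diameter 12 mm), on the axis, 115 mm from that body's origin.
- holder: Fixed holder on the 20 mm high rails at the table's right. Grey plate 240 (x) x 120 (y) x 10 mm; origin: centre of its underside, 20 mm above the table; z up, x along the plate to its slotted upright. Two C-shaped spring-steel clips, open upwards, 14 mm wide, centred at x = -38 and 38 mm (62 mm free between them), on dark pedestals.
- rod_slot (a point): Middle of the slot in the holder's upright, on the clips' centre line, 95 mm from clip_axis along holder x. Upright 8 mm thick, 60 mm wide; slot 28 mm wide, open at the top; upright's top is 16 mm above this point, the slot's bottom 14 mm below it.
- clip_axis (a point): Centre line of the clips, midway between them, axes as the holder's; 42 mm above the plate's top, 72 mm above the table. The tube's middle lies here when home. Mouth 23 mm wide at its narrowest, 9.5 mm above this line; flares to 40 mm at the arm tips, 20 mm above it.
- clip_near (a point): Centre of the clip at holder x = -38 mm (the one far from the slot). Its two sprung arms fit a 28 mm tube: pushed straight down through the mouth, it spreads the arms (about 10 N for both clips together), they close over it and it rests on the pedestals with under 1 mm of play.
- clip_far (a point): Centre of the clip at holder x = +38 mm (next to the slot). Like the other. The 110 mm of tube between the caps leave 10 mm of play along the axis either way.
- thin_cylinder: Thinner pneumatic cylinder, too thin for the clips: to be left alone. Same look: tube diameter 18 mm, 90 mm long, caps 28 x 28 x 16 mm, rod diameter 8 mm, 154 mm long in all. Origin on its axis at mid tube, 14 mm above the table; x towards the rod.
- mug: Bystander: orange mug, 101 mm tall; origin at the centre of its underside.
- cleaner_bottle: Bystander: grey bottle with a screw cap, 143 mm tall; origin at the centre of its underside.
- oiler: Bystander: white dropper bottle, 118 mm tall; origin at the centre of its underside.
- meter: Bystander: pocket multimeter lying flat, 139 x 74 x 48 mm; origin at the centre of its underside.
- gear: Bystander: steel spur gear, 48 mm across, 18 mm high; origin at the centre of its underside.
- pillow_block: Bystander: aluminium pillow block, 20 x 54 x 34 mm; origin at the centre of its underside.
- screwdriver: Bystander: small screwdriver lying flat, 164 mm long (along its y), 26 mm high; origin at the centre of its underside.

How it is judged:
At the end, for the whole second after the job is handed in: The thick cylinder's tube is home in both clips: its middle within 3 mm of the clips' centre line sideways and in height and within 12 mm of midway between the clips, its axis within 0.06 rad of the holder's, the rod at the end with the slotted upright, and at rest (x of thick_cylinder in the frame of clip_axis between -0.012 and 0.012 m and y of thick_cylinder in the frame of clip_axis between -0.003 and 0.003 m and z of thick_cylinder in the frame of clip_axis between -0.003 and 0.003 m and angle between the x axis of thick_cylinder and the x axis of holder, either way round below 0.06 rad and x of thick_cylinder_rod_tip in the frame of clip_axis above 0.08 m and linear speed of thick_cylinder below 0.02 m/s); the robot touches nothing.
It fails at once if the thin cylinder is shifted more than 40 mm (distance of thin_cylinder from where it was at the start of the episode above 0.04 m).
It fails at once if the mug, a bottle, the meter, the gear, the pillow block or the screwdriver is shifted more than 40 mm (distance of any of mug, cleaner_bottle, oiler, meter, gear, pillow_block, screwdriver from where it was at the start of the episode above 0.04 m).
It also fails if it takes over 42 s, if anything falls off the work surface, if the arm or the gripper's body presses on something with over 40 N, if the wrist force passes 120 N, or if a joint passes its speed limit or range.

## Robot

A 7-joint arm with a two-finger parallel gripper is mounted at the origin on a cart in front of the work surface, level with it; the furniture and walls round the work are solid. World frame = base frame: x ahead of the robot, y to its left, z up, the work surface at z = 0. Lengths are in m, angles in rad, forces in N, time in s.
With the tool pointing down it reaches from about 0.35 to 0.9 m from the base axis. Payload 19.9 kg.
Tool frame: the origin (TCP) lies between the finger pads; the fingertips stand 11 mm ahead of it and the grasp point (between the pads) lies 8 mm behind it; z points along the fingers, y is the line along which they close (so a half turn about z gives the same grasp; the last joint's range is limited). The gripper opens to 94 mm and grips with 3 to 60 N. Pads are 16 mm wide; open, the fingers measure 119 mm over their backs; the gripper's body (75 mm by 177 mm) begins 78 mm behind the grasp point.
Start: joints at [1.153, 0.417, -0.01, 1.614, 0.005, 1.111, -0.053], TCP at [0.23, -0.581, 0.216] pointing down, gripper open.
Joint ranges: [-2.81, 2.81], [-0.39, 2.02], [-1.27, 1.25], [0.06, 2.57], [-1.19, 4.33], [0.19, 2], [-2.82, 2.82]. Speed limits (rad/s): [1.89, 1.89, 2.39, 2.39, 3.01, 3.01, 3.01].

## Interface

Orientations are given as a unit quaternion [x, y, z, w].
In Python, from cell import env gives the robot as it stands. The module is installed in compiled form; this text tells all that it offers. Calls block until the motion is done:
- env.move_to(position, orientation): joint-space move of the TCP to a pose.
- env.servo_line(position, rate=0.15, frame=None): straight line of the TCP; frame=None keeps the orientation; rate is the mean speed in m/s.
- env.set_joints(angles): joint-space move.
- env.grip(opening, force=None): finger opening in m; force is the grip in N (None keeps the last); returns when the fingers have stopped.
- env.hold(seconds).
- env.inverse_kinematics(position, orientation): joint angles nearest the present ones, or None.
- env.get_obs(): the state.
- env.capture(name): name is "side" or "top"; returns a dict with "image" (480x640x3 uint8, red, green, blue), "K" (3x3 intrinsics, pixels), "k1" (the pictures are not rectified: a ray, as slopes to the right and down, at radius r is drawn at 1 + k1 r^2 times it, then the intrinsics apply), "R" (3x3) and "t" (3): a world point X has camera coordinates R X + t. Camera axes: x right, y down, z forward; pixel columns grow to the right and rows downward; lengths in m; the calibration is good to about 2 mm. A picture is of the moment at which its call begins. There is no depth.
A pose or a line that the arm cannot do raises env.Unreachable and nothing moves.
- env.sign_off(): hands the job in; it is judged then, once.
The state is a dict: "time": time; "joints": joint angles; "qd": joint speeds; "effort": joint torques, N m; "tool_pos": TCP position; "orientation": TCP orientation; "contact_force": force on the tool from outside, world axes, zero at the start; "torque": the same for the moment, N m; "grip_width": finger opening in m; "finger_force": force on a finger pad.
Only numpy, scipy, OpenCV 4.12 (cv2) and the standard library are available. Lean on these libraries where they do the work, as an engineer would, in place of code of your own. Each camera call takes 0.05 s, during which the arm holds its last target. There are 200 camera calls.

## Working session

There is one attempt and no reset: what is moved stays moved. The work goes in short steps, each a Python script; the robot and the scene stay as the last script left them, time stands still between calls to the robot, and variables do not carry over. Pictures are saved under pics/ and viewed, at most 10 in all, crops included, and the job is handed in when it is done.

```bash
mkdir -p pics; cat > h.py <<'E'
import numpy as np, cv2, pickle
from cell import env
def cap(n,f):
    c=env.capture(n); cv2.imwrite(f'pics/{f}.png',c['image'][:,:,::-1]); pickle.dump({k:c[k] for k in c},open(f'pics/{f}.pkl','wb')); return c
def ray(c,uv):
    uv=np.array(uv,float).reshape(-1,1,2); k=np.array([c['k1'],0,0,0.])
    p=cv2.undistortPoints(uv,np.array(c['K'],float),k)[:,0]
    R=np.array(c['R']);t=np.array(c['t']); d=np.c_[p,np.ones(len(p))]@R
    return -R.T@t,d
def onz(c,uv,z):
    o,d=ray(c,uv); z=np.asarray(z,float); s=(z-o[2])/d[:,2]; return o+d*s[:,None]
def tri(c1,a,c2,b):
    o1,d1=ray(c1,a);o2,d2=ray(c2,b);r=[]
    for x,y in zip(d1,d2):
        s=np.linalg.lstsq(np.c_[x,-y],o2-o1,rcond=None)[0]; P,Q=o1+s[0]*x,o2+s[1]*y; r.append(np.r_[(P+Q)/2,np.linalg.norm(P-Q)])
    return np.array(r)
E
python3 - <<'E'
from h import *
for n in('top','side'):
    c=cap(n,n+'0'); print(n,c['K'][0],c['k1'],-np.array(c['R']).T@c['t'],c['R'])
print(env.get_obs())
E
```

```text
top [613.11525752   0.         315.56658166] -0.1477075535069716 [0.44911698 0.06546615 1.64882241] [[ 0.00924108 -0.99977683  0.01899715]
 [-0.99583855 -0.01092389 -0.09047794]
 [ 0.09066527 -0.01808198 -0.99571725]]
side [548.25076034   0.         319.61384032] -0.065284852955718 [0.3086853  0.91204272 0.97565415] [[-0.94496901 -0.32715694 -0.00137961]
 [-0.23189381  0.67277109 -0.7025698 ]
 [ 0.23077875 -0.66358676 -0.7116135 ]]
{'time': 0.1, 'joints': array([ 1.15250739,  0.41793815, -0.01033506,  1.61409277,  0.00471073,
        1.11070799, -0.05299468]), 'qd': array([ 0.00068512, -0.00164505, -0.00071258, -0.00191806,  0.00013582,
        0.00095465, -0.00092776]), 'effort': array([ 2.29826284e-03, -8.52580905e+01,  6.40393384e-01, -4.26697147e+01,
       -4.88680776e-02,  1.63720537e-02,  7.46581600e-05]), 'tool_pos': array([ 0.22984679, -0.58085337,  0.21588171]), 'orientation': array([ 9.82301605e-01,  1.87305210e-01, -1.45695115e-04, -5.41917412e-04]), 'contact_force': array([ 0.1601508 , -0.3555202 ,  0.11991334]), 'torque': array([0.04262748, 0.04097604, 0.02680001]), 'finger_force': 0.0, 'grip_width': 0.0940296236981867}
```

View pics/top0.png

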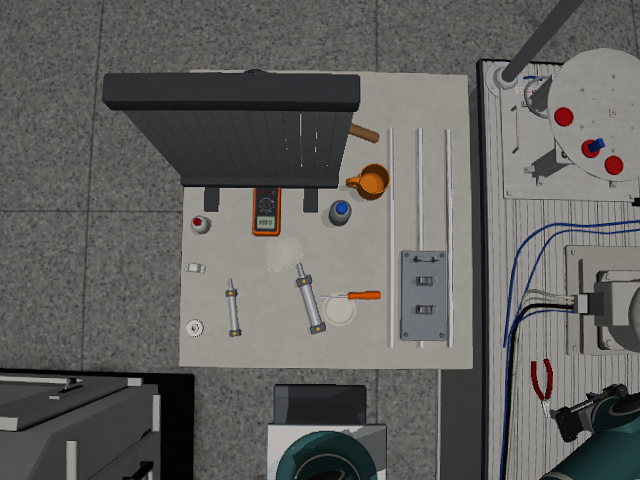

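View pics/side0.png

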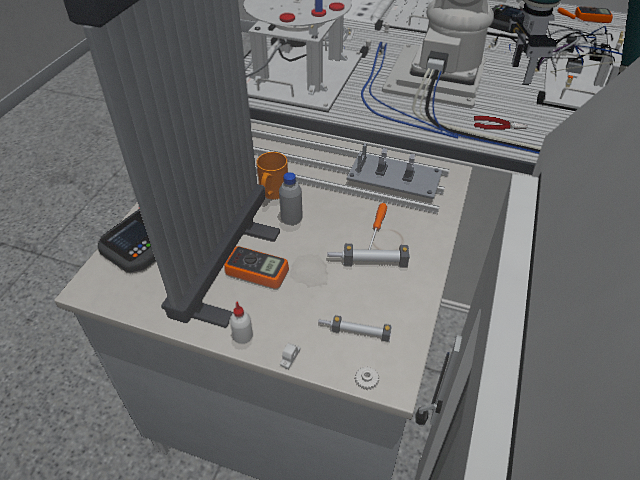

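Top view: the thick cylinder runs from its rod tip at (299,265) to its rear cap at (317,330). The holder plate spans (402–446, 250–340), with the upright at about (425,258) and the clips at (425,281) and (425,309). In the side view the thick cylinder is at (330–410, 256) and the holder at (350–440, 150–200). I'll enlarge these areas.

```bash
python3 - <<'E'
import cv2
a=cv2.imread('pics/top0.png')[240:345,275:460]; cv2.imwrite('pics/t1.png',cv2.resize(a,None,fx=4.3,fy=4.3,interpolation=cv2.INTER_CUBIC))
a=cv2.imread('pics/side0.png')[135:275,320:450]; cv2.imwrite('pics/s1.png',cv2.resize(a,None,fx=4.25,fy=4.25,interpolation=cv2.INTER_CUBIC))
E
```

```text
(no output)
```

View pics/t1.png

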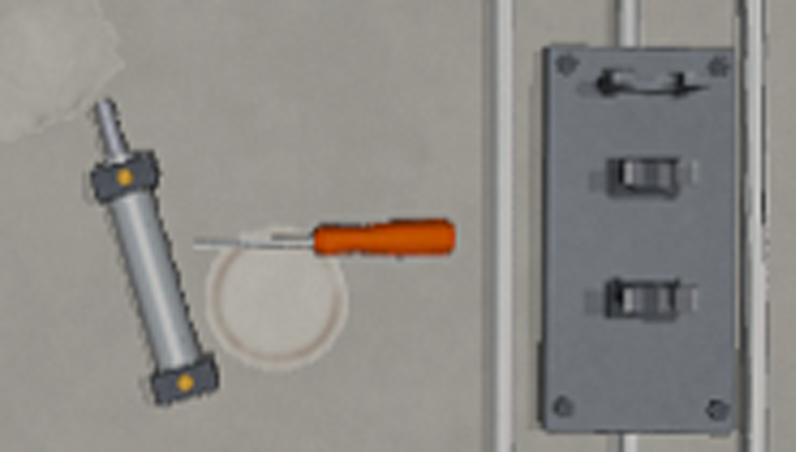

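View pics/s1.png

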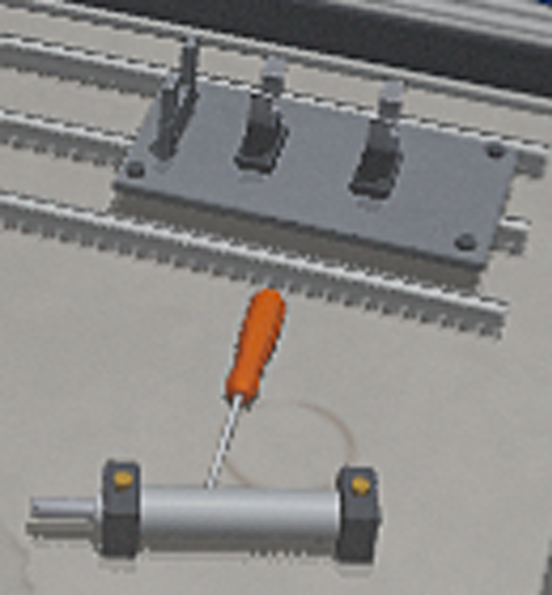

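The brass ports sit at crop-top (125,177) and (185,383), and crop-side (122,479) and (360,485). The plate corners are clear in both views, so I'll triangulate from those.

```bash
cat >> h.py <<'E'
def brass(c,x0,x1,y0,y1):
    h=cv2.cvtColor(c['image'],cv2.COLOR_RGB2HSV); m=cv2.inRange(h,(15,120,90),(32,255,255)); w=np.zeros_like(m); w[y0:y1,x0:x1]=m[y0:y1,x0:x1]
    n,l,s,ce=cv2.connectedComponentsWithStats(w); i=1+np.argsort(-s[1:,4])[:2]; r=ce[i]; return r,s[i,4]
E
python3 - <<'E'
from h import *
T=pickle.load(open('pics/top0.pkl','rb'));S=pickle.load(open('pics/side0.pkl','rb'))
a,n=brass(T,285,330,262,335);a=a[np.argsort(a[:,1])];print(a,n)
b,n=brass(S,335,415,235,270);b=b[np.argsort(b[:,0])];print(b,n)
P=tri(T,a,S,b);print(P);Q=onz(T,a,[.045]*2);print(Q,onz(S,b,[.044]*2))
d=Q[0]-Q[1];print('mid',Q.mean(0),'len',np.linalg.norm(d),'yaw',np.arctan2(d[1],d[0]))
ft=lambda p:np.array(p)/4.3+[275,240]-.4
fs=lambda p:np.array(p)/4.25+[320,135]-.4
t=ft([(543,46),(735,46),(732,431),(546,431)]); s=fs([(115,185),(205,83),(518,150),(482,262)])
# far-left, far-right, near-right, near-left
C=tri(T,t,S,s);print(C)
for n,Z in(('top',onz(T,t,[.03]*4)),('side',onz(S,s,[.03]*4))):
    x=Z[0]+Z[1]-Z[2]-Z[3];print(n,Z.round(4).tolist(),'c',Z.mean(0),'len',np.linalg.norm(x)/2,'yaw',np.arctan2(x[1],x[0]))
E
```

```text
[[303.5 280.5]
 [317.5 328.5]] [12 12]
[[348.5        247.2       ]
 [404.33333333 248.88888889]] [10  9]
[[0.53251608 0.06717768 0.04709449 0.00185076]
 [0.40818019 0.02953559 0.04648933 0.00110121]]
[[0.53353403 0.06736641 0.045     ]
 [0.40868796 0.02957999 0.045     ]] [[0.53234227 0.064219   0.044     ]
 [0.40790202 0.02707895 0.044     ]]
mid [0.47111099 0.0484732  0.045     ] len 0.1304390866726857 yaw 0.29389912916172517
[[ 6.16375378e-01 -1.91896253e-01  2.91017760e-02  2.45312832e-03]
 [ 6.04998745e-01 -3.15800345e-01  2.61762004e-02  2.89579398e-02]
 [ 3.79424114e-01 -3.09038160e-01  3.09961115e-02  1.20608181e-03]
 [ 3.80154039e-01 -1.92930327e-01  3.12635404e-02  5.39519167e-04]]
top [[0.6175, -0.1915, 0.03], [0.6189, -0.3125, 0.03], [0.38, -0.3092, 0.03], [0.3798, -0.1932, 0.03]] c [ 0.49905284 -0.25160226  0.03      ] len 0.23829397534191066 yaw -0.003545636473749903
side [[0.6149, -0.191, 0.03], [0.5894, -0.3123, 0.03], [0.3789, -0.3104, 0.03], [0.3805, -0.1944, 0.03]] c [ 0.49091495 -0.25202085  0.03      ] len 0.2224119510178874 yaw 0.0034205017844869874
```

```bash
python3 - <<'E'
from h import *
q=lambda a:[np.cos(a/2),np.sin(a/2),0,0]
def st(m):
    o=env.get_obs();print(m,round(o['time'],2),o['tool_pos'].round(4),o['contact_force'].round(1),round(o['grip_width'],4),round(o['finger_force'],1))
p=[.4705,.0475]
env.move_to(p+[.17],q(.294)); env.grip(.07,30); st('above')
env.servo_line(p+[.0145],rate=.12); st('down')
env.grip(.0,40); st('grip')
env.servo_line(p+[.14],rate=.15); st('up')
env.move_to([.48,-.2516,.15],q(0.)); st('over')
cap('top','top1');cap('side','side1')
a=cv2.imread('pics/top1.png')[220:360,340:500];b=cv2.imread('pics/side1.png')[60:220,320:480]
cv2.imwrite('pics/j.png',np.hstack([cv2.resize(x,(400,int(400*x.shape[0]/x.shape[1])),interpolation=cv2.INTER_CUBIC)[:350] for x in(a,b)]))
E
```

```text
above 3.08 [0.4705 0.0475 0.17  ] [ 0.7 -0.3 -0.1] 0.0699 0.0
down 4.53 [0.4709 0.0475 0.0151] [-0.5  0.3 -0.1] 0.0702 0.0
grip 5.27 [0.4705 0.0475 0.0145] [-0.2 -0.3  0.4] 0.0273 40.0
up 6.25 [0.47   0.0474 0.1393] [-0.2 -0.4 -1.2] 0.0271 40.0
over 7.4 [ 0.4805 -0.2498  0.1499] [-0.3  0.5 -1.1] 0.0273 40.0
```

View pics/j.png

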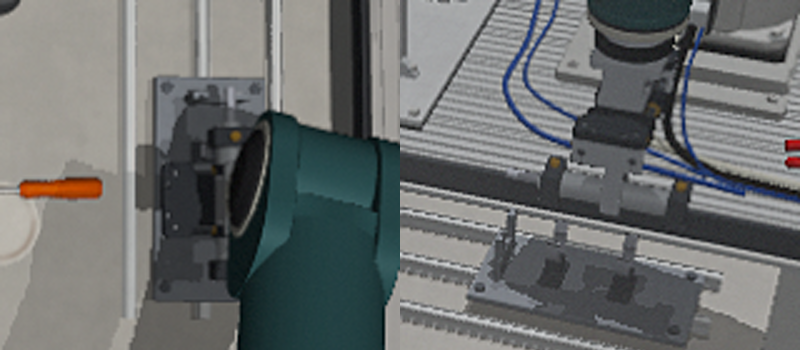

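The cylinder is held level above the holder, with its ports visible in the side view at about (382,125) and (432,134). I'll check the in-hand pose, then lower in force-monitored steps.

```bash
python3 - <<'E'
from h import *
def st(m):
    o=env.get_obs();print(m,round(o['time'],2),o['tool_pos'].round(4),o['contact_force'].round(1),o['torque'].round(2),round(o['grip_width'],4));return o
S=pickle.load(open('pics/side1.pkl','rb'))
b,n=brass(S,370,445,115,145);b=b[np.argsort(b[:,0])];P=onz(S,b,[.179]*2);d=P[0]-P[1]
print(b,n,P,'mid',P.mean(0),'len',np.linalg.norm(d),'yaw',np.arctan2(d[1],d[0]))
env.servo_line([.499,-.2516,.12],rate=.1);st('a')
env.servo_line([.499,-.2516,.098],rate=.08);st('b')
for z in np.arange(.094,.0645,-.004):
    env.servo_line([.499,-.2516,z],rate=.04);o=st('z')
    if abs(o['contact_force'][1])>15 or o['contact_force'][2]>40:break
cap('top','top2');cap('side','side2')
a=cv2.imread('pics/side2.png')[110:220,330:460]
cv2.imwrite('pics/j2.png',cv2.resize(a,None,fx=5,fy=5,interpolation=cv2.INTER_CUBIC))
E
```

```text
[[381.45454545 124.63636364]
 [432.         134.        ]] [11  9] [[ 0.54540101 -0.25017933  0.179     ]
 [ 0.41555044 -0.25230157  0.179     ]] mid [ 0.48047572 -0.25124045  0.179     ] len 0.12986790710183962 yaw 0.016342220320660458
a 8.01 [ 0.499  -0.2512  0.1199] [ 0.4 -1.2 -0.9] [ 0.01 -0.02 -0.02] 0.027
b 8.43 [ 0.4987 -0.2515  0.0976] [-0.   0.4 -1. ] [ 0.01 -0.02 -0.05] 0.027
z 8.68 [ 0.499  -0.2516  0.094 ] [-0.1  0.2 -2.1] [ 0.02 -0.03 -0.02] 0.0268
z 8.93 [ 0.4989 -0.2515  0.0898] [ 0.9  1.1 -1.6] [0.06 0.02 0.01] 0.0268
z 9.18 [ 0.4992 -0.2523  0.0861] [ 0.6 -4.6 -0.5] [-1.11 -0.15 -0.04] 0.0268
z 9.43 [ 0.4993 -0.2527  0.0821] [ 2.7 -7.6 -0.7] [-1.86 -0.48 -0.09] 0.0269
z 9.68 [ 0.4995 -0.2527  0.0781] [ 3.6 -9.  -3.8] [-2.   -1.01 -0.09] 0.027
z 9.93 [ 0.4994 -0.2528  0.0739] [ 5.1 -9.3 -7.7] [-2.23 -1.32 -0.11] 0.0274
z 10.18 [ 0.499  -0.253   0.0697] [  4.  -11.   -9.9] [-2.53 -1.   -0.21] 0.0272
z 10.43 [ 0.4993 -0.2535  0.0664] [  1.3 -11.5   1.5] [-2.74 -0.31 -0.12] 0.0273
```

View pics/j2.png

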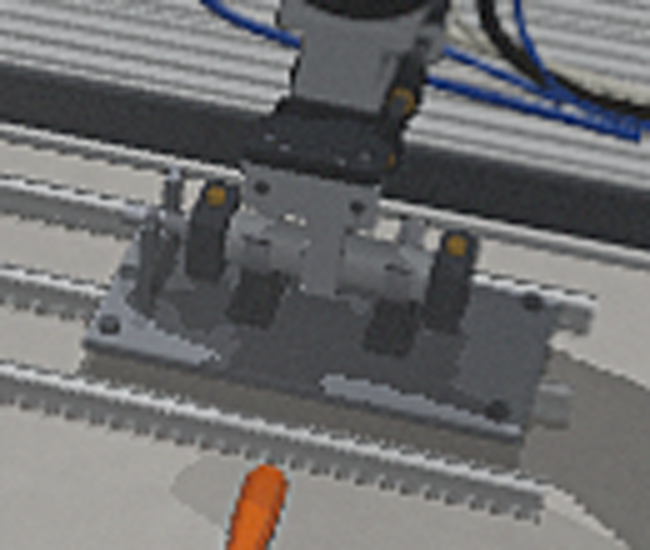

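It has followed the expected snap profile: pulled in, then contact on the pedestals. The side force shows the clips are a few mm further toward -y. I'll relax that force, seat it with a light press, release and inspect.

```bash
python3 - <<'E'
from h import *
def st(m):
    o=env.get_obs();print(m,round(o['time'],2),o['tool_pos'].round(4),o['contact_force'].round(1),o['torque'].round(2),round(o['grip_width'],4));return o
y=-.2516
for i in range(5):
    y-=.001; env.servo_line([.499,y,.0665],rate=.03); env.hold(.15); o=st('y')
    if o['contact_force'][1]>-2.5: break
z=.0665
for i in range(4):
    if o['contact_force'][2]>10:break
    z-=.001; env.servo_line([.499,y,z],rate=.03); env.hold(.1); o=st('z')
env.grip(.05); o=st('open')
env.servo_line([.499,y,.17],rate=.12); st('up')
env.move_to([.40,.02,.30],[1,0,0,0]); st('away')
T=cap('top','top3');S=cap('side','side3')
a,_=brass(T,400,455,245,335);a=a[np.argsort(a[:,1])];b,_=brass(S,350,445,130,200);b=b[np.argsort(b[:,0])]
print(a,b)
P=tri(T,a,S,b);print(P,P.mean(0))
for c,u in((T,a),(S,b)):
    Q=onz(c,u,[.0965]*2);d=Q[0]-Q[1];print(Q.mean(0),np.arctan2(d[1],d[0]),np.linalg.norm(d))
A=cv2.imread('pics/top3.png')[240:350,390:470];B=cv2.imread('pics/side3.png')[120:220,340:450]
cv2.imwrite('pics/j3.png',np.hstack([cv2.resize(A,(364,500),interpolation=cv2.INTER_CUBIC),cv2.resize(B,(430,500),interpolation=cv2.INTER_CUBIC)]))
E
```

```text
y 10.93 [ 0.4991 -0.2536  0.0666] [ 2.2 -7.5 -1.9] [-1.67 -0.32 -0.16] 0.0267
y 11.33 [ 0.4989 -0.2538  0.0665] [ 0.7 -4.8 -2.1] [-1.17 -0.13 -0.21] 0.027
y 11.73 [ 0.4989 -0.2542  0.0664] [ 0.   0.9 -1.6] [ 0.17  0.06 -0.11] 0.0268
z 12.08 [ 0.499  -0.2543  0.0661] [-4.7  3.2 12.4] [ 0.76  1.25 -0.18] 0.0268
open 12.65 [ 0.499  -0.2546  0.0654] [-0.7 -0.2 -0.3] [-0.08  0.    0.  ] 0.0499
up 13.68 [ 0.4986 -0.2545  0.1693] [ 0.1  0.4 -0.3] [-0.05  0.09  0.02] 0.0499
away 14.89 [0.4003 0.0191 0.2996] [0.  0.1 0.2] [ 0.08  0.03 -0.02] 0.0502
[[428.81818182 268.81818182]
 [428.5        319.5       ]] [[373. 149.]]
[[ 0.56332678 -0.25325404  0.09578537  0.00096018]] [ 0.56332678 -0.25325404  0.09578537  0.00096018]
[ 0.4990659  -0.25233601  0.0965    ] -0.010578023097457343 0.1293682489122197
[ 0.56264446 -0.25237656  0.0965    ] 0.0 0.0
```

View pics/j3.png

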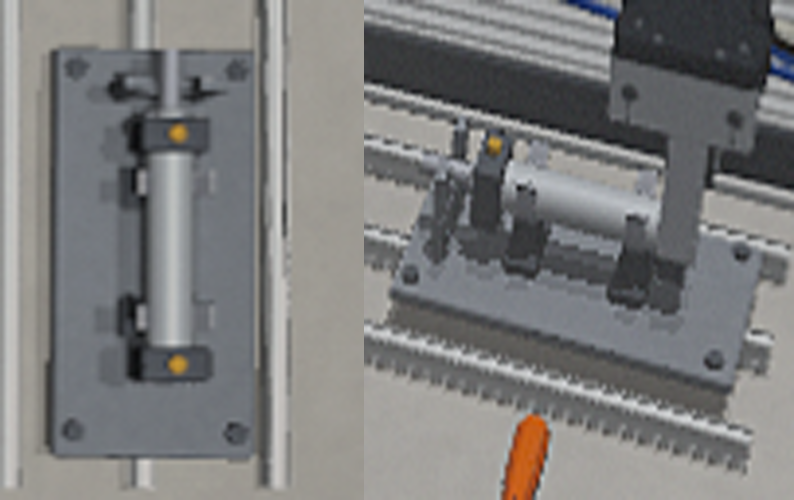

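The tube is in both clips, centred between the caps, and the rod lies through the slot. The gripper hides the near cap at (665,290), so I'll check that end with the arm moved aside before handing in.

```bash
python3 - <<'E'
from h import *
env.move_to([.38,.16,.30],[1,0,0,0])
T=cap('top','top4');S=cap('side','side4')
a,_=brass(T,400,455,245,335);a=a[np.argsort(a[:,1])];b,_=brass(S,350,445,130,200);b=b[np.argsort(b[:,0])]
print(a,b)
if len(a)==len(b)==2:
    P=tri(T,a,S,b);print(P,P.mean(0),'pitch',(P[0,2]-P[1,2])/.13,'yaw',(P[0,1]-P[1,1])/.13)
print(env.get_obs()['time'])
E
```

```text
[[428.81818182 268.81818182]
 [428.5        319.5       ]] [[373.125      148.875     ]
 [443.66666667 154.33333333]]
[[ 0.56314512 -0.25317032  0.09632039  0.00124904]
 [ 0.40611903 -0.2480037   0.1259539   0.05726893]] [ 0.48463208 -0.25058701  0.11113715  0.02925898] pitch -0.2279501154753744 yaw -0.039743166806196835
15.7167
```

The arm was still in the side camera's line of sight, so that second match was false. I'll go to the start pose, which was clear.

```bash
python3 - <<'E'
from h import *
env.move_to([.38,-.25,.30],[1,0,0,0])
env.set_joints([1.153,.417,-.01,1.614,.005,1.111,-.053])
T=cap('top','top5');S=cap('side','side5')
a,_=brass(T,400,455,245,335);a=a[np.argsort(a[:,1])];b,_=brass(S,350,445,130,200);b=b[np.argsort(b[:,0])]
print(a,b)
if len(a)==len(b)==2:
    P=tri(T,a,S,b);print(P,P.mean(0),'pitch',(P[0,2]-P[1,2])/.13,'yaw',(P[0,1]-P[1,1])/.13)
    if P[:,3].max()<.005 and abs(P[0,2]-P[1,2])<.004 and abs(P[:,2].mean()-.0987)<.006: print(env.sign_off())
print(env.get_obs()['time'])
E
```

```text
[[428.81818182 268.81818182]
 [428.5        319.5       ]] [[373.14285714 148.71428571]
 [421.11111111 158.66666667]]
[[ 0.56310138 -0.25304057  0.0969503   0.00124341]
 [ 0.43349672 -0.25153315  0.09770574  0.001817  ]] [ 0.49829905 -0.25228686  0.09732802  0.00153021] pitch -0.00581105930939672 yaw -0.011595525139221139
the job is handed in; nothing more can be done
None
the job is handed in; nothing more can be done
```

The thick cylinder is snapped home in both clips with its rod through the slot. The last camera check put it level, aligned and centred between the clips, and the job was handed in at under 20 s of the 42 s limit (the verdict was not shown).

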